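# Hang the pail on the finishing stand and hold the sprung keeper arm shut

### The job

Hang the small wooden pail by its handle on the double hook of the finishing stand and let go of it, so that it hangs freely from both prongs. Then swing the stand's sprung keeper arm by its upright peg across the front of the hook, all the way to its stop, and hold it there: finish while still holding the arm against its spring, ready for the locking pin to be put in. Leave the other things on the bench where they are.

Things in the scene. Friction and masses are not known exactly. Their poses are not given: they have to be found in the camera images.
- pail_grip (a point): Middle of the loose pail's handle bar, 130 mm above the pail's underside. The handle is a fixed, stiff square arch of 10 mm dark steel rod: uprights at y = -57 and +57 mm, and a straight bar along the pail's own y. The bar's middle 44 mm is a round wooden sleeve 14 mm thick, to be pinched. Below the bar 50 mm is free down to the rim. z is up.
- pail: The loose pail: pale turned wood, empty, about 220 g (varies), 84 mm across at the bottom, 98 mm at the rim, 75 mm high, an ear block on each side out to y = -60 and +60 mm. Origin: centre of its underside; y runs along the handle bar, z up. It starts upright on the bench.
- hook_seat (a point): Where the middle of the pail's handle bar (its centre line) lies when hung, 189 mm above the bench. Axes are the stand's: x from the hook tips back to the beam, z up. The bar rests on two prongs, 8 mm thick, at y = -36 and +36 mm (64 mm free between them), turned up to tips at x = -28 mm, 15 mm above this point: the bar's centre must pass at least 22 mm above this point.
- stand: Fixed finishing stand, dark wood; origin on the bench 189 mm under hook_seat, same axes. Base board 18 mm thick, x -85 to 125, y -105 to 165 mm. At its back two posts carry a beam 160 mm long, near face x = 90, top z = 213 mm; the prongs slope gently down from it to the seat. The keeper's pivot post, about 38 mm thick, 200 mm high, stands at x = -50, y = 120 mm.
- keeper_hinge (a point): Point on the keeper arm's upright hinge axis at the height of the peg's point keeper_peg (228 mm above the bench); x = -50, y = 120 mm in the stand's axes.
- keeper (a joint): Angle (rad) of the keeper arm, counter-clockwise from above. 0: sprung fully open, away from the hook. 2.094 (120 degrees): at its fixed stop, pointing along the stand's -y across the front of the hook, the peg at x = -50, y = 0 mm in the stand's axes. The spring pulls it back to 0 from anywhere, with about 2 N at the peg when open and 7 N at the stop.
- keeper_peg (a point): Point on the axis of the round upright wooden peg at the free end of the keeper arm, 120 mm from the hinge axis, 228 mm above the bench. The peg is 16 mm thick, its top 23 mm above this point; it stands on the arm, a flat steel bar 14 mm wide whose top is 35 mm below this point.
- tankard_mid (a point): Bystander: middle of a wooden tankard 80 mm wide, 100 mm high, with a side handle; it and the pail swap places.
- stone: Bystander: grey sharpening stone, 50 x 160 x 24 mm, lying flat; origin under its centre.
- wax: Bystander: flat steel wax tin, 72 mm wide, 50 mm high; origin under its centre.
- blank: Bystander: block of pale wood, 55 x 130 x 40 mm; origin under its centre.
Things that resemble listed ones, but are neither listed nor needed, are in the scene too. Leave any blue or purple look-alike of the pail alone.

How it is judged:
On the way, in this order (a step that is already met when the one before it is completed fails the run):
1. the pail hangs by its handle on the hook and has been let go (x of pail_grip in the frame of hook_seat between -0.03 and 0.06 m and y of pail_grip in the frame of hook_seat between -0.03 and 0.03 m and z of pail_grip in the frame of hook_seat between -0.01 and 0.025 m and contact force between pail and stand above 0.5 N and angle between pail_grip's own z axis and vertical below 0.35 rad and contact force between pail and the fingers below 0.2 N and contact force between pail and the arm below 0.2 N), for 0.3 s.
2. the keeper arm is swung to its stop with the pail still hanging (all of step 1 and value of joint keeper above 2.01 rad and (contact force between keeper and the fingers above 1 N or contact force between keeper and the arm above 1 N)), for 0.3 s.
At the end, for the whole second after the job is handed in: The robot still presses on the keeper arm (over 1 N) and holds it within 5 degrees of its stop; the pail hangs nearly still, upright within 20 degrees, its handle bar in the double hook (within 30 mm sideways, between tips and beam), touched by neither robot nor keeper arm (all of step 2 and contact force between pail and keeper below 0.2 N and linear speed of pail below 0.06 m/s); the arm keeps its last pose, push and grip.
It fails at once if another thing on the bench is moved more than 30 mm (distance of any of tankard_mid, stone, wax, blank from where it was at the start of the episode above 0.03 m).
It also fails if it takes over 64 s, if anything falls off the work surface, if the arm or the gripper's body presses on something with over 40 N, if the wrist force passes 120 N, or if a joint passes its speed limit or range.

### The arm

A 6-joint arm with a two-finger parallel gripper is mounted at the origin on the work surface. World frame = base frame: x ahead of the robot, y to its left, z up, the work surface at z = 0. Lengths are in m, angles in rad, forces in N, time in s.
With the tool pointing down it reaches from about 0.425 to 0.95 m from the base axis. Payload 14.7 kg.
Tool frame: the origin (TCP) lies on the centre line of the jaws, within the pads' length; the fingertips stand 14 mm ahead of it and the grasp point (between the pads) lies 5 mm behind it (r.tcp_to_tips is the distance from the TCP to the fingertips, in m); z points along the fingers, y is the direction in which the jaws open and shut (so a half turn about z gives the same grasp; the last joint's range is limited). The gripper opens to 85 mm and grips with 20 to 120 N. Pads are 22 mm wide; open, the fingers measure 114 mm over their backs; the gripper's body (76 mm by 85 mm) begins 54 mm behind the grasp point. The pads swing forward as they close: fully open they stand 13 mm farther back than shut.
Start: joints at [-1.348, 0.48, 1.596, -0, 1.065, -0.047], TCP at [0.173, -0.626, 0.245] pointing down, gripper open.
Joint ranges: [-2.75, 2.75], [-0.82, 2.05], [0.23, 2.67], [-1.56, 4.7], [0.09, 2.69], [-2.92, 2.92]. Speed limits (rad/s): [1.89, 1.89, 2.39, 3.01, 3.01, 3.01].

### API

Orientations are given as [roll, pitch, yaw] about the fixed x, y, z axes, in that order (R = Rz(yaw) Ry(pitch) Rx(roll)).
In Python, from plant import r gives the robot as it stands. The module is installed in compiled form; this text tells all that it offers.
- The arm moves only by the tool move_arm, never from a script. Its arguments are lists of equal length, an entry for each row: "delta_pos": the shift along the tool's x, y, z in cm, a list of three; "rot": the turn, a rotation vector about the tool's x, y, z in degrees, a list of three; "grip": the finger opening in cm, from 0 to 8.54. In form: {"delta_pos": [[dx, dy, dz], ...], "rot": [[ax, ay, az], ...], "grip": [grip, ...]}. A call has 1 to 12 rows; each row shifts and turns the commanded pose from where the row before left it, along the tool's axes as they then stand; what a row does not reach is not made up. A row lasts 1/10 s, in which the tool goes at most 50 mm and 8.59 degrees, less where a joint would pass 70% of its speed; a pose out of reach is approached as far as the arm can. A call is refused whole if a number of a shift passes 5 or a number of a turn 8.59, either way. A call with a gripper value outside its range is refused whole. The fingers move at their own pace and stop on an object; the grip force is fixed at half the most. Time passes only in rows, so rows that do not move let the fingers close. It gives the time, the measured TCP pose, the force and the opening at its end, in the units of the state.
- r.sense(): the state, without advancing time (a new reading comes with each control period).
- r.capture(name): name is "scene" or "side" or "wrist"; returns (picture, depth): 420x560x3 uint8, red, green, blue; 420x560 float32, m along the optical axis (not along the pixel's ray), 0 where there is no reading.
- r.camera_params(name): a dict with "K" (3x3 intrinsics, pixels), "extrinsics" (4x4, takes a point from camera to world coordinates). Camera axes: x right, y down, z forward; pixel columns grow to the right and rows downward; lengths in m; the calibration is good to about 2 mm. A picture is of the moment at which its call begins: read the wrist's pose just before it. camera_params takes no time and is no camera call; for the wrist camera it gives the pose at the moment of the call.
- r.hand_in(): hands the job in, once; it reports no verdict.
The state is a dict: "clock": time; "joint_positions": joint angles; "qd": joint speeds; "tau": joint torques, N m; "ee_pos": TCP position; "ee_rot": TCP orientation; "force": force on the tool from outside, world axes, zero at the start; "wrist_torque": the same for the moment, N m; "gripper_width": finger opening in m.
Only numpy, scipy, OpenCV 4.12 (cv2) and the standard library are available. Lean on these libraries where they do the work, as an engineer would, in place of code of your own. Each camera call takes 0.05 s, during which the arm holds its last target. There are 200 camera calls.

## Working session

There is one attempt and no reset: what is moved stays moved. The work goes in short steps, Python scripts to look and compute and a tool call to move; the robot and the scene stay as the last step left them, time stands still between calls to the robot, and variables do not carry over. Pictures are saved under pics/ and viewed, about 8 in all and at most 12, crops included, and the job is handed in when it is done.

Besides the shell and the picture viewer there is one more tool, called after "Call:" as name(argument=value, ...) on one line, values as JSON. move_arm: Moves the arm, as the interface text tells. Its arguments: {"type":"object","properties":{"delta_pos":{"type":"array"},"rot":{"type":"array"},"grip":{"type":"array"}},"required":["delta_pos","rot","grip"]}

```bash
mkdir -p pics; cat > h.py <<'E'
import numpy as np, cv2
from plant import r
def cap(n,tag):
    P=r.camera_params(n); im,d=r.capture(n)
    np.savez(f'pics/{tag}.npz',im=im,d=d,K=P['K'],T=P['extrinsics'])
    cv2.imwrite(f'pics/{tag}.png',im[:,:,::-1]); return im,d,np.array(P['K']),np.array(P['extrinsics'])
def load(tag):
    z=np.load(f'pics/{tag}.npz'); return z['im'],z['d'],z['K'],z['T']
def cloud(d,K,T):
    v,u=np.mgrid[:d.shape[0],:d.shape[1]]
    p=np.stack([(u-K[0,2])/K[0,0]*d,(v-K[1,2])/K[1,1]*d,d],-1)
    w=p@T[:3,:3].T+T[:3,3]; w[d<=0]=np.nan; return w
E
python3 - <<'E'
from h import *
for n in('scene','side'):
    im,d,K,T=cap(n,n+'0'); print(n,T.round(3).tolist(),K[0,0])
a=cv2.imread('pics/scene0.png');b=cv2.imread('pics/side0.png')
print(r.sense())
E
```

```text
scene [[0.715, 0.575, -0.397, 1.126], [0.699, -0.594, 0.399, -0.535], [-0.007, -0.562, -0.827, 1.258], [0.0, 0.0, 0.0, 1.0]] 492.06941731377367
side [[-0.777, -0.319, 0.542, 0.017], [-0.629, 0.372, -0.683, 0.689], [0.016, -0.872, -0.49, 0.654], [0.0, 0.0, 0.0, 1.0]] 409.5920294099634
{'clock': 0.1, 'joint_positions': array([-1.34762509e+00,  4.80758729e-01,  1.59683632e+00, -1.32484302e-05,
        1.06507577e+00, -4.65895569e-02]), 'qd': array([-0.00184466, -0.00313395, -0.00107477,  0.00210524,  0.00195563,
        0.00019561]), 'tau': array([ 1.68803650e-03, -9.52259946e+01, -4.31039608e+01,  1.95085358e-04,
        5.26069285e-03, -3.22929225e-05]), 'ee_pos': array([ 0.17316847, -0.62613427,  0.24473381]), 'ee_rot': array([-3.14051512e+00, -3.86425309e-05,  2.69767202e-01]), 'force': array([-0.44581442,  0.47344929,  0.06353762]), 'wrist_torque': array([-0.00639006, -0.01985079, -0.02585951]), 'gripper_width': 0.0852864117895121}
```

View pics/scene0.png

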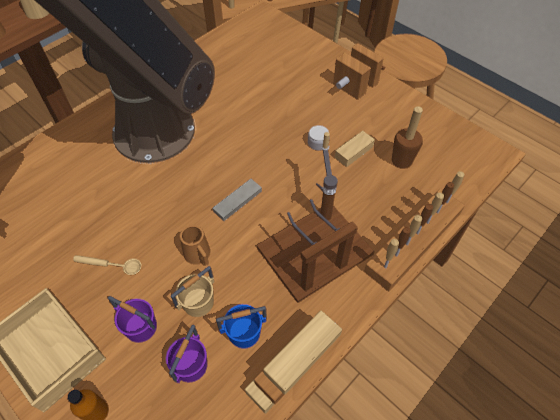

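View pics/side0.png

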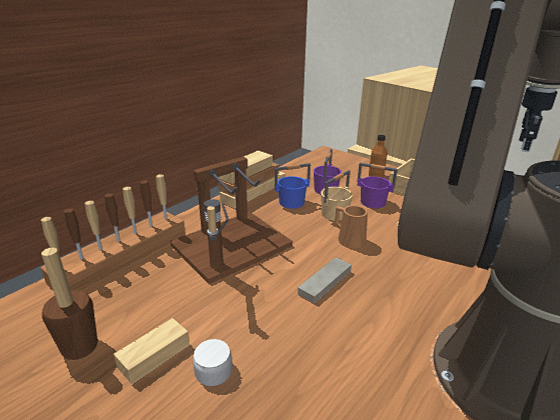

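Scene view: the pail candidates are pale wood (194,292), purple (136,318), purple (187,357) and blue (242,325). Only the pale one fits the description, since the blue and purple ones are look-alikes. The tankard is at (193,245), the stand base at about (315,250), the keeper post at (329,190) and its arm and peg near (325,145). I'll confirm in one enlarged crop and measure.

```bash
python3 - <<'E'
from h import *
im,d,K,T=load('scene0'); w=cloud(d,K,T)
c=np.hstack([cv2.resize(im[255:335,150:250],(400,320),interpolation=2),cv2.resize(im[120:280,250:410],(400,400),interpolation=2)[:320]])
c2=cv2.resize(im[120:300,250:390],(420,540),interpolation=2)
o=np.zeros((540,780,3),np.uint8);o[:288,:360]=cv2.resize(im[255:335,150:250],(360,288),interpolation=2);o[:,360:]=c2
cv2.imwrite('pics/crop0.png',o[:,:,::-1])
X,Y,Z=w[...,0],w[...,1],w[...,2]
print('tankard',w[245,193],'table',w[200,100])
# stand base top plane
u0,v0,u1,v1=250,195,380,305
m=np.zeros(d.shape,bool);m[v0:v1,u0:u1]=1
b=m&(abs(Z-.018)<.006)&(im.astype(int).sum(2)<300)
n,l,s,_=cv2.connectedComponentsWithStats(b.astype(np.uint8));i=1+s[1:,4].argmax();q=w[l==i]
print(len(q),cv2.minAreaRect(q[:,:2].astype(np.float32)))
bm=m&(abs(Z-.213)<.006);q=w[bm];print('beam',len(q),cv2.minAreaRect(q[:,:2].astype(np.float32)),q.mean(0))
m2=np.zeros(d.shape,bool);m2[255:320,160:225]=1
hb=m2&(Z>.115)&(Z<.15);q=w[hb];print('handle',len(q),cv2.minAreaRect(q[:,:2].astype(np.float32)),q.mean(0))
rim=m2&(abs(Z-.075)<.006);q=w[rim];print('rim',len(q),cv2.minEnclosingCircle(q[:,:2].astype(np.float32)))
m3=np.zeros(d.shape,bool);m3[125:200,310:345]=1
for a,bb in((.17,.186),(.186,.196),(.196,.215),(.215,.235),(.235,.26)):
    q=w[m3&(Z>a)&(Z<bb)]; print(a,bb,len(q),q.mean(0) if len(q) else '',q.min(0) if len(q) else '',q.max(0) if len(q) else '')
E
```

```text
tankard [ 0.49935522 -0.2260367   0.1004985 ] table [ 0.10724599 -0.29583755 -0.00653417]
3272 ((0.7155760526657104, 0.03386000543832779), (0.27151650190353394, 0.21144743263721466), 77.89636993408203)
beam 586 ((0.7577338218688965, -0.019048728048801422), (0.13974978029727936, 0.1539146453142166), 9.702703475952148) [ 0.78883966 -0.01535205  0.21241648]
handle 264 ((0.6341947913169861, -0.3273395895957947), (0.11156205087900162, 0.15078485012054443), 62.219364166259766) [ 0.60516711 -0.30890076  0.13323095]
rim 257 ((0.5647410154342651, -0.2917160987854004), 0.08088287711143494)
0.17 0.186 58 [0.66325359 0.12514474 0.1785516 ] [0.58059055 0.10721136 0.17035339] [0.68344506 0.20350007 0.1855724 ]
0.186 0.196 199 [0.63019662 0.16673468 0.19229838] [0.57068253 0.10963451 0.18613756] [0.68375302 0.22601551 0.19599513]
0.196 0.215 133 [0.63998023 0.1571539  0.19963544] [0.56511692 0.05165118 0.19600995] [0.68357351 0.22128368 0.21342176]
0.215 0.235 24 [0.57877881 0.212809   0.22439393] [0.56831946 0.20856493 0.21783178] [0.58389902 0.21979043 0.2340254 ]
0.235 0.26 42 [0.57715449 0.21422355 0.24584021] [0.56825354 0.20781872 0.23530766] [0.58423904 0.22362798 0.25428206]
```

View pics/crop0.png

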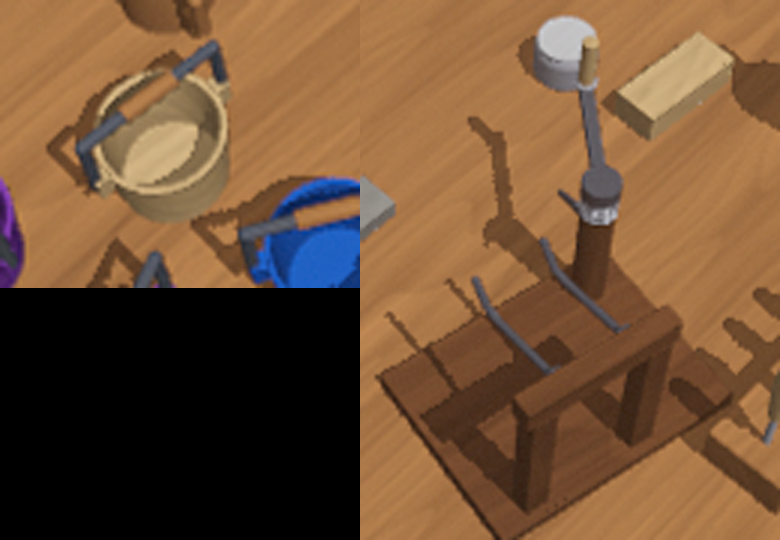

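The crop confirms it: pale pail, with its wooden sleeve at about scene (192,282). The base measures 271×211 mm, matching the given 270×210, and the peg lies 0.118 m from the computed hinge, as it should. Next I'll measure the pail's bar.

```bash
python3 - <<'E'
from h import *
def ray(K,T,u,v,z):
    p=T[:3,:3]@np.array([(u-K[0,2])/K[0,0],(v-K[1,2])/K[1,1],1]);return T[:3,3]+p*(z-T[2,3])/p[2]
im,d,K,T=load('scene0'); w=cloud(d,K,T);Z=w[...,2]
m=np.zeros(d.shape,bool);m[262:303,168:214]=1
hb=m&(Z>.122)&(Z<.15); n,l,s,_=cv2.connectedComponentsWithStats(hb.astype(np.uint8));i=1+s[1:,4].argmax();print(s[i])
q=w[l==i];c,sz,a=cv2.minAreaRect(q[:,:2].astype(np.float32));print('bar',c,sz,a,q[:,2].max(),np.median(q[:,2]))
hs=cv2.cvtColor(im,cv2.COLOR_RGB2HSV)[...,1]
for (u,v) in((174.5,296),(209,269),(191.7,282)): print(ray(K,T,u,v,.136))
rim=(abs(Z-.075)<.004);mm=np.zeros_like(rim);mm[268:315,172:216]=1
q=w[rim&mm];print('rim',cv2.minEnclosingCircle(q[:,:2].astype(np.float32)))
y=np.deg2rad(-12.1);ex=np.array([np.cos(y),np.sin(y)]);ey=np.array([-ex[1],ex[0]]);O=np.array([.7156,.0339])-.02*ex-.03*ey
print('O',O,'hinge',O-.05*ex+.12*ey,'pegend',O-.05*ex)
# prongs in stand frame
L=(w[...,:2]-O); sx=L@ex; sy=L@ey
for nm in(-.036,.036):
    k=(abs(sy-nm)<.012)&(sx>-.045)&(sx<.07)&(Z>.165)&(Z<.215)
    for a0 in np.arange(-.04,.07,.02):
        kk=k&(sx>a0)&(sx<a0+.02)
        if kk.sum(): print(nm,a0.round(3),kk.sum(),np.median(sy[kk]).round(4),np.median(Z[kk]).round(4), sx[kk].min().round(4))
k=(abs(Z-.213)<.005)&(abs(sy)<.1)&(sx>.07)&(sx<.13);print('beam',sx[k].min(),sy[k].min(),sy[k].max())
E
```

```text
[171 266  41  34 232]
bar (0.5933226943016052, -0.3065941035747528) (0.12236064672470093, 0.015796182677149773) 88.15988159179688 0.14085638869160189 0.13419820572061836
[ 0.59596446 -0.36027537  0.136     ]
[ 0.60128925 -0.25252586  0.136     ]
[ 0.59744543 -0.30649931  0.136     ]
rim ((0.5952816605567932, -0.30693739652633667), 0.06115841865539551)
O [0.68975578 0.00875887] hinge [0.66602084 0.13657379] pegend [0.64086662 0.0192398 ]
-0.036 -0.04 13 -0.0364 0.1995 -0.0285
-0.036 -0.02 26 -0.0373 0.1895 -0.0191
-0.036 0.0 24 -0.0371 0.1835 0.0002
-0.036 0.02 22 -0.0375 0.1879 0.0213
-0.036 0.04 24 -0.0371 0.1919 0.0406
-0.036 0.06 12 -0.0369 0.1958 0.061
0.036 -0.04 9 0.0334 0.202 -0.0279
0.036 -0.02 33 0.0342 0.1874 -0.0188
0.036 0.0 18 0.0344 0.1832 0.0011
0.036 0.02 22 0.0348 0.1872 0.0206
0.036 0.04 20 0.0347 0.1922 0.0408
0.036 0.06 10 0.0352 0.1948 0.0611
beam 0.0855019907721716 -0.08057714416258199 0.07990721859595311
```

Call:
move_arm(delta_pos=[[0, 0, 0], [0, 0, 0], [0, 0, 0], [0, 0, 0], [0, 0, 0], [0, 0, 0], [0, 0, 0], [0, 0, 0], [0, 0, 0], [0, 0, 0]], rot=[[0, 0, -7.27], [0, 0, -7.27], [0, 0, -7.27], [0, 0, -7.27], [0, 0, -7.27], [0, 0, -7.27], [0, 0, -7.27], [0, 0, -7.27], [0, 0, -7.27], [0, 0, -7.27]], grip=[8.54, 8.54, 8.54, 8.54, 8.54, 8.54, 8.54, 8.54, 8.54, 8.54])

```text
clock: 1.1
ee_pos: [0.1732, -0.6262, 0.2449]
ee_rot: [-3.141, -0.001, 1.544]
force: [-0.5, 0.0, 1.3]
gripper_width: 0.0849
```

Call:
move_arm(delta_pos=[[2.77, 3.43, 0], [2.77, 3.43, 0], [2.77, 3.43, 0], [2.77, 3.43, 0], [2.77, 3.43, 0], [2.77, 3.43, 0], [2.77, 3.43, 0], [2.77, 3.43, 0], [2.77, 3.43, 0], [2.77, 3.43, 0], [2.77, 3.43, 0], [2.77, 3.43, 0]], rot=[[0, 0, 0], [0, 0, 0], [0, 0, 0], [0, 0, 0], [0, 0, 0], [0, 0, 0], [0, 0, 0], [0, 0, 0], [0, 0, 0], [0, 0, 0], [0, 0, 0], [0, 0, 0]], grip=[8.54, 8.54, 8.54, 8.54, 8.54, 8.54, 8.54, 8.54, 8.54, 8.54, 8.54, 8.54])

```text
clock: 2.3
ee_pos: [0.5965, -0.306, 0.245]
ee_rot: [-3.141, -0.0, 1.539]
force: [-0.1, -0.1, 0.5]
gripper_width: 0.0854
```

```bash
cat >> h.py <<'E'
from scipy.spatial.transform import Rotation as R
def to(x,y,z,yaw=None):
    s=r.sense(); M=R.from_euler('xyz',s['ee_rot'])
    print('at',s['ee_pos'].round(4),np.rad2deg(s['ee_rot']).round(2),'F',s['force'].round(1),'w',round(s['gripper_width'],4),'t',round(s['clock'],2))
    print('tool delta cm',(100*M.inv().apply(np.array([x,y,z])-s['ee_pos'])).round(2))
    if yaw is not None: print('rotz deg',round(-((yaw-np.rad2deg(s['ee_rot'][2])+180)%360-180),2))
E
python3 - <<'E'
from h import *
to(.595,-.3067,.125,88.2)
im,d,K,T=cap('wrist','w1')
E
```

```text
at [ 0.5965 -0.306   0.245 ] [-1.7997e+02 -1.0000e-02  8.8160e+01] F [-0.1 -0.1  0.5] w 0.0854 t 2.3
tool delta cm [-0.07 -0.14 12.  ]
rotz deg -0.04
```

View pics/w1.png

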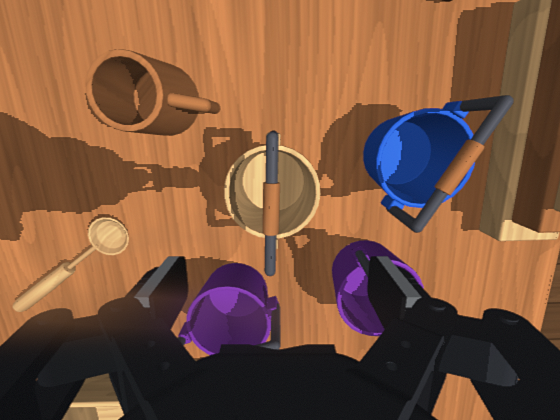

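Wrist view: the pale pail is centred under the tool with its bar vertical in the picture and its sleeve at (271,208). I'll take one quick refinement and then go down.

```bash
python3 - <<'E'
from h import *
im,d,K,T=load('w1'); w=cloud(d,K,T);Z=w[...,2]
m=np.zeros(d.shape,bool);m[120:285,240:300]=1
k=m&(Z>.12)&(Z<.15);q=w[k];print(len(q),cv2.minAreaRect(q[:,:2].astype(np.float32)),q[:,2].max())
h=cv2.cvtColor(im,cv2.COLOR_RGB2HSV);s=k&(h[...,1]>110);q=w[s];print(len(q),cv2.minAreaRect(q[:,:2].astype(np.float32)))
E
```

```text
1939 ((0.5909234285354614, -0.3052997887134552), (0.12292763590812683, 0.013396727852523327), 87.68832397460938) 0.1395310426266407
867 ((0.5909636616706848, -0.30430322885513306), (0.11952660232782364, 0.013396727852523327), 87.68832397460938)
```

Call:
move_arm(delta_pos=[[0, -0.35, 2.4], [0, 0, 2.4], [0, 0, 2.4], [0, 0, 2.4], [0, 0, 2.4], [0, 0, 0], [0, 0, 0], [0, 0, 0], [0, 0, 0], [0, 0, 0], [0, 0, 0], [0, 0, 0]], rot=[[0, 0, 0], [0, 0, 0], [0, 0, 0], [0, 0, 0], [0, 0, 0], [0, 0, 0], [0, 0, 0], [0, 0, 0], [0, 0, 0], [0, 0, 0], [0, 0, 0], [0, 0, 0]], grip=[8.54, 8.54, 8.54, 8.54, 8.54, 8.54, 0, 0, 0, 0, 0, 0])

```text
clock: 3.55
ee_pos: [0.592, -0.3076, 0.126]
ee_rot: [3.141, 0.001, 1.539]
force: [-2.2, -1.3, 6.3]
gripper_width: 0.0117
```

Call:
move_arm(delta_pos=[[0, 0, 0], [0, 0, 0], [0, 0, -0.5], [0, 0, -1.5], [0, 0, -2.5], [0, 0, -2.5], [0, 0, -2.5], [0, 0, -0.5]], rot=[[0, 0, 0], [0, 0, 0], [0, 0, 0], [0, 0, 0], [0, 0, 0], [0, 0, 0], [0, 0, 0], [0, 0, 0]], grip=[0, 0, 0, 0, 0, 0, 0, 0])

```text
clock: 4.35
ee_pos: [0.5932, -0.3081, 0.2294]
ee_rot: [3.137, 0.002, 1.539]
force: [0.5, -0.7, -1.8]
gripper_width: 0.012
```

```bash
python3 - <<'E'
from h import *
y=np.deg2rad(-12.1);ex=np.array([np.cos(y),np.sin(y)]);p=np.array([.6897,.0085])-.15*ex;print(p)
to(p[0],p[1],.225,77.9)
im,d,K,T=cap('wrist','w2');w=cloud(d,K,T);Z=w[...,2]
m=np.zeros(d.shape,bool);m[60:400,180:380]=1
k=m&(Z>.2)&(Z<.26);q=w[k];print(len(q),cv2.minAreaRect(q[:,:2].astype(np.float32)),np.nanmedian(q[:,2]))
E
```

```text
[0.54303251 0.03994278]
at [ 0.5932 -0.3081  0.2294] [1.7974e+02 1.4000e-01 8.8160e+01] F [ 0.5 -0.7 -1.8] w 0.012 t 4.35
tool delta cm [34.63 -6.13  0.33]
rotz deg 10.26
8162 ((0.5958684682846069, -0.29656097292900085), (0.09435057640075684, 0.05084007605910301), 64.62966918945312) 0.23915056231505893
```

View pics/w2.png

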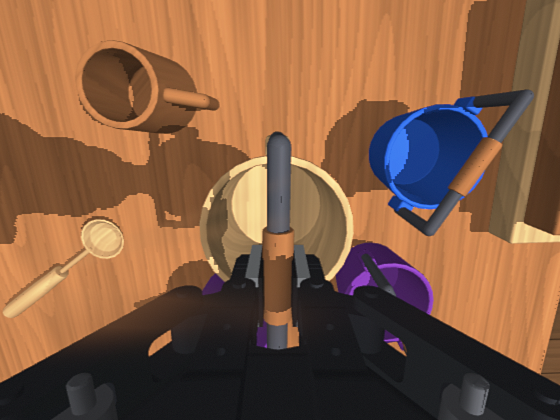

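Wrist view: the pail is lifted, with its sleeve between the pads (about (280,280)). I'll get the bar offset from the TCP from this picture, then raise it clear of the tankard and carry it over.

```bash
python3 - <<'E'
from h import *
im,d,K,T=load('w2');w=cloud(d,K,T)
k=np.zeros(d.shape,bool);k[140:225,266:292]=1;q=w[k];q=q[q[:,2]>.2];e=q[q[:,1]>q[:,1].max()-.003]
print('bar top z',np.percentile(q[:,2],[50,90]),'end',e.mean(0)); print(cv2.minAreaRect(q[:,:2].astype(np.float32)))
for v in(150,170,190,210): print(w[v,278])
# sleeve start (colour change)
h=cv2.cvtColor(im,cv2.COLOR_RGB2HSV)[:,278,1]; print([ (v,h[v],w[v,278,1].round(4)) for v in range(218,246,3)])
E
```

```text
bar top z [0.23811581 0.23926556] end [ 0.59552685 -0.24824236  0.23757084]
((0.5950640439987183, -0.2644917368888855), (0.035368725657463074, 0.00977129302918911), 87.62046813964844)
[ 0.59516963 -0.2505648   0.23907391]
[ 0.5949238  -0.25843973  0.23840612]
[ 0.59466725 -0.26653205  0.2384601 ]
[ 0.59440261 -0.27482641  0.23883046]
[(218, np.uint8(17), np.float64(-0.2784)), (221, np.uint8(15), np.float64(-0.2796)), (224, np.uint8(15), np.float64(-0.2812)), (227, np.uint8(15), np.float64(-0.282)), (230, np.uint8(17), np.float64(-0.2838)), (233, np.uint8(114), np.float64(-0.2841)), (236, np.uint8(153), np.float64(-0.2854)), (239, np.uint8(151), np.float64(-0.2867)), (242, np.uint8(152), np.float64(-0.2881)), (245, np.uint8(153), np.float64(-0.2898))]
```

Call:
move_arm(delta_pos=[[0, 0, -1.5], [0, 0, -2], [0, 0, -2], [0, 0, -1.5], [0.6, -0.1, 0], [2.0, -0.35, 0], [3.2, -0.56, 0], [4.0, -0.72, 0], [4.0, -0.72, 0], [4.0, -0.72, 0], [4.0, -0.72, 0], [4.0, -0.72, 0]], rot=[[0, 0, 0], [0, 0, 0], [0, 0, 0], [0, 0, 0], [0, 0, 0], [0, 0, 0], [0, 0, 0], [0, 0, 0], [0, 0, 0], [0, 0, 0], [0, 0, 0], [0, 0, 0]], grip=[0, 0, 0, 0, 0, 0, 0, 0, 0, 0, 0, 0])

```text
clock: 5.6
ee_pos: [0.5522, -0.0454, 0.2941]
ee_rot: [-3.14, -0.0, 1.539]
force: [0.7, 0.1, -2.7]
gripper_width: 0.0119
```

Call:
move_arm(delta_pos=[[3.6, -0.6, 0], [2.6, -0.45, 0], [1.6, -0.3, 0], [0.8, -0.1, 0], [0.2, 0, 0], [0, 0, 0], [0, 0, 0], [0, 0, 0]], rot=[[0, 0, 1], [0, 0, 2], [0, 0, 2.2], [0, 0, 2.2], [0, 0, 2], [0, 0, 0.9], [0, 0, 0], [0, 0, 0]], grip=[0, 0, 0, 0, 0, 0, 0, 0])

```text
clock: 6.4
ee_pos: [0.5442, 0.0406, 0.2949]
ee_rot: [-3.141, 0.0, 1.36]
force: [-0.3, -0.6, -2.6]
gripper_width: 0.0121
```

```bash
python3 - <<'E'
from h import *
to(.543,.0399,.225,77.9)
im,d,K,T=cap('wrist','w3')
E
```

```text
at [0.5442 0.0406 0.2949] [-1.7995e+02  1.0000e-02  7.7900e+01] F [-0.3 -0.6 -2.6] w 0.0121 t 6.4
tool delta cm [-0.09 -0.1   6.99]
rotz deg -0.0
```

Call:
move_arm(delta_pos=[[0, 0, 0.8], [-0.15, 0, 2.0], [0, 0, 2.2], [0, 0, 1.8], [0, 0, 1.1], [0, 0.6, 0], [0, 1.4, 0], [0, 2.0, 0], [0, 2.0, 0], [0, 1.4, 0], [0, 0.6, 0], [0, 0, 0]], rot=[[0, 0, 0], [0, 0, 0], [0, 0, 0], [0, 0, 0], [0, 0, 0], [0, 0, 0], [0, 0, 0], [0, 0, 0], [0, 0, 0], [0, 0, 0], [0, 0, 0], [0, 0, 0]], grip=[0, 0, 0, 0, 0, 0, 0, 0, 0, 0, 0, 0])

```text
clock: 7.65
ee_pos: [0.6239, 0.022, 0.2168]
ee_rot: [3.14, -0.0, 1.359]
force: [0.4, 0.2, -3.3]
gripper_width: 0.0122
```

```bash
python3 - <<'E'
from h import *
p=np.array([.6897,.0088])
to(p[0],p[1],.216,77.9)
im,d,K,T=cap('side','s3'); c=cv2.resize(im[130:290,150:350],(800,600)[:1]+(640,))[:600]
cv2.imwrite('pics/s3c.png',cv2.resize(im[140:290,150:350],(800,600),interpolation=2)[:,:,::-1])
w=cloud(d,K,T);L=w[...,:2]-p;y=np.deg2rad(-12.1);ex=np.array([np.cos(y),np.sin(y)]);ey=np.array([-ex[1],ex[0]])
sx=L@ex;sy=L@ey;Z=w[...,2]
k=(sx<-.04)&(sx>-.1)&(abs(sy)<.07)&(Z>.19)&(Z<.235)&(abs(sy)>.03);print(k.sum(),np.median(sx[k]),np.nanpercentile(Z[k],[10,50,90]),sy[k].min(),sy[k].max())
E
```

```text
at [0.6239 0.022  0.2168] [ 1.7993e+02 -1.0000e-02  7.7840e+01] F [ 0.4  0.2 -3.3] w 0.0122 t 7.65
tool delta cm [0.1  6.71 0.08]
rotz deg -0.06
171 -0.06930208978993758 [0.19599972 0.21794608 0.22424192] -0.05991825545942712 0.06456571847431061
```

View pics/s3c.png

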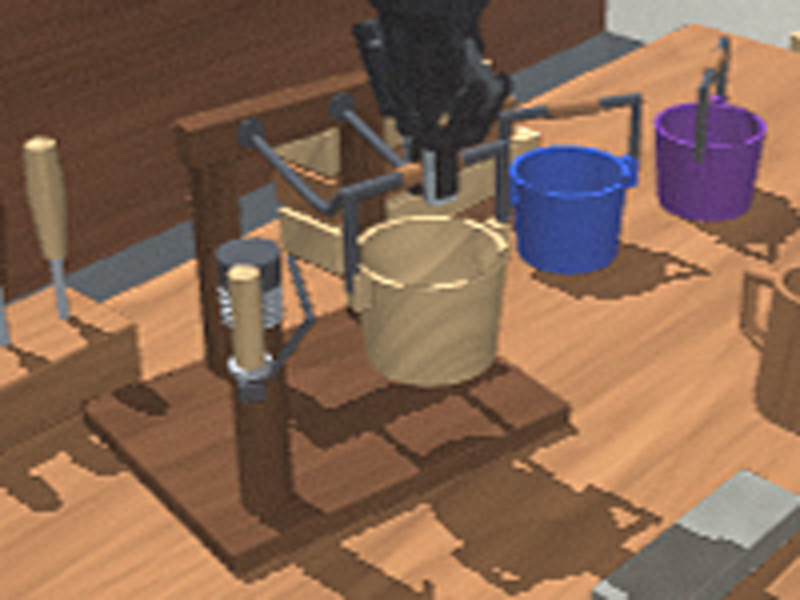

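Side view: the pail is upright in the grip and in front of the prongs, bar at crop (420,175). Measured bar top is 0.224, so its centre is about 0.219 (30 mm above the seat), sideways +2 mm. Next: advance and lower.

Call:
move_arm(delta_pos=[[-0.2, 0.6, 0], [0, 1.2, 0], [0, 1.5, 0], [0, 1.5, 0], [0, 1.2, 0], [0, 0.8, 0], [0, 0, 0], [0, 0, 0.6], [0, 0, 0.8], [0, 0, 0.8], [0, 0, 0.5], [0, 0, 0]], rot=[[0, 0, 0], [0, 0, 0], [0, 0, 0], [0, 0, 0], [0, 0, 0], [0, 0, 0], [0, 0, 0], [0, 0, 0], [0, 0, 0], [0, 0, 0], [0, 0, 0], [0, 0, 0]], grip=[0, 0, 0, 0, 0, 0, 0, 0, 0, 0, 0, 0])

```text
clock: 8.9
ee_pos: [0.6879, 0.0061, 0.1881]
ee_rot: [-3.14, 0.0, 1.359]
force: [0.9, 0.0, -2.6]
gripper_width: 0.0118
```

Call:
move_arm(delta_pos=[[0, 0, 0.2], [0, 0, 0.1], [0, 0, 0]], rot=[[0, 0, 0], [0, 0, 0], [0, 0, 0]], grip=[0, 0, 0])

```text
clock: 9.2
ee_pos: [0.6887, 0.0061, 0.1864]
ee_rot: [3.141, -0.0, 1.359]
force: [-0.6, -0.8, -2.8]
gripper_width: 0.0119
```

Call:
move_arm(delta_pos=[[0, 0, 0.15], [0, 0, 0.15], [0, 0, 0], [0, 0, 0]], rot=[[0, 0, 0], [0, 0, 0], [0, 0, 0], [0, 0, 0]], grip=[0, 0, 0, 0])

```text
clock: 9.6
ee_pos: [0.689, 0.006, 0.1843]
ee_rot: [3.14, -0.0, 1.359]
force: [-3.1, -0.9, 8.1]
gripper_width: 0.0118
```

```bash
python3 - <<'E'
from h import *
to(.6897,.0088,.186,77.9)
im,d,K,T=cap('side','s4')
cv2.imwrite('pics/s4c.png',cv2.resize(im[140:290,150:350],(800,600),interpolation=2)[:,:,::-1])
E
```

```text
at [0.689  0.006  0.1843] [ 1.7993e+02 -1.0000e-02  7.7860e+01] F [-3.1 -0.9  8.1] w 0.0118 t 9.6
tool delta cm [ 0.29  0.01 -0.17]
rotz deg -0.04
```

View pics/s4c.png

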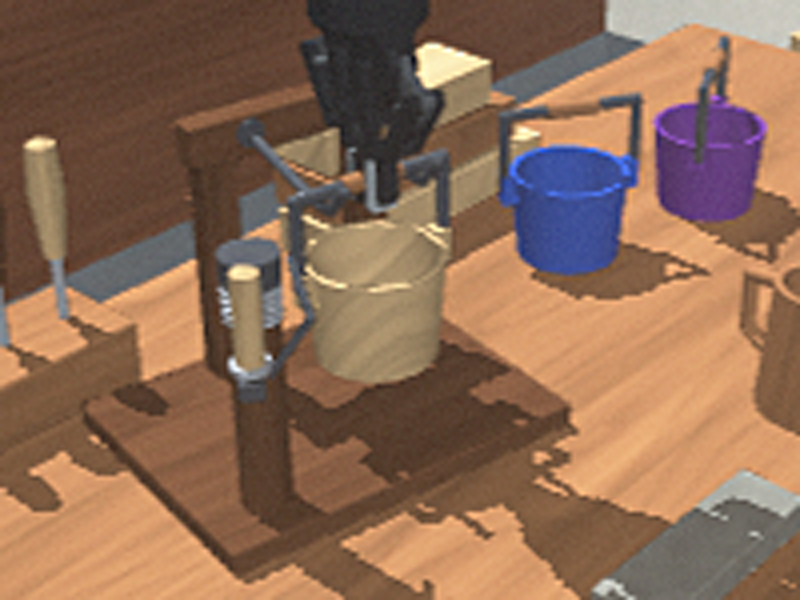

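Side view: the bar (crop (370,180)) lies over the prongs behind their tips, and the wrist force turned upward (+8 N) at the expected height, so it is seated. Release and rise.

Call:
move_arm(delta_pos=[[0, 0, 0], [0, 0, 0], [0, 0, 0], [0, 0, 0], [0, 0, 0], [0, 0, -1], [0, 0, -2], [0, 0, -3], [0, 0, -3], [0, 0, -2], [0, 0, 0], [0, 0, 0]], rot=[[0, 0, 0], [0, 0, 0], [0, 0, 0], [0, 0, 0], [0, 0, 0], [0, 0, 0], [0, 0, 0], [0, 0, 0], [0, 0, 0], [0, 0, 0], [0, 0, 0], [0, 0, 0]], grip=[2, 3, 4, 5, 6, 7, 8, 8, 8, 8, 8, 8])

```text
clock: 10.85
ee_pos: [0.6887, 0.006, 0.294]
ee_rot: [3.141, -0.0, 1.359]
force: [0.3, 0.0, -0.5]
gripper_width: 0.0798
```

```bash
python3 - <<'E'
from h import *
to(.577,.217,.295,-42.1)
im,d,K,T=cap('scene','c5')
o=np.zeros((540,780,3),np.uint8);o[:,:420]=cv2.resize(im[120:300,250:390],(420,540),interpolation=2)
im2,d2,K2,T2=cap('side','s5');o[:360,420:]=cv2.resize(im2[140:290,180:330],(360,360),interpolation=2)
cv2.imwrite('pics/c5c.png',o[:,:,::-1])
E
```

```text
at [0.6887 0.006  0.294 ] [ 1.7994e+02 -1.0000e-02  7.7860e+01] F [ 0.3  0.  -0.5] w 0.0798 t 10.85
tool delta cm [ 18.28 -15.36  -0.11]
rotz deg 119.96
```

View pics/c5c.png

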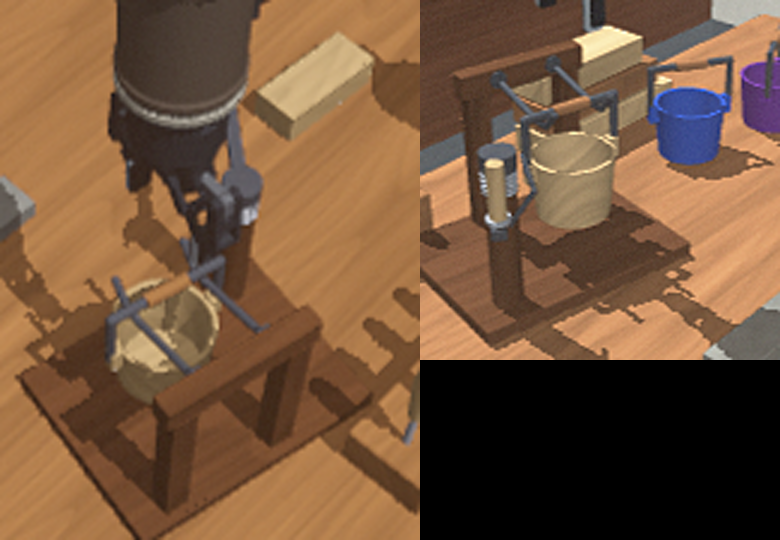

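Crop: the pail hangs free and upright on both prongs, its bar between tips and beam, with the gripper clear above. On to the keeper.

Call:
move_arm(delta_pos=[[1.5, -1.28, -0.5], [3, -2.5, 0], [3.6, -3, 0], [3.6, -3, 0], [3.6, -3, 0], [2.1, -1.8, 0], [0.88, -0.78, 0], [0, 0, 0]], rot=[[0, 0, 0], [0, 0, 0], [0, 0, 0], [0, 0, 0], [0, 0, 0], [0, 0, 0], [0, 0, 0], [0, 0, 0]], grip=[4.5, 4.5, 4.5, 4.5, 4.5, 4.5, 4.5, 4.5])

```text
clock: 11.75
ee_pos: [0.5758, 0.2184, 0.2981]
ee_rot: [-3.141, 0.0, 1.361]
force: [0.4, -0.9, 1.0]
gripper_width: 0.0448
```

Call:
move_arm(delta_pos=[[0, 0, 0], [0, 0, 0], [0, 0, 0], [0, 0, 0], [0, 0, 0], [0, 0, 0], [0, 0, 0], [0, 0, 0]], rot=[[0, 0, 8], [0, 0, 8], [0, 0, 8], [0, 0, 8], [0, 0, 8], [0, 0, 8], [0, 0, 8], [0, 0, 8]], grip=[4.5, 4.5, 4.5, 4.5, 4.5, 4.5, 4.5, 4.5])

```text
clock: 12.55
ee_pos: [0.5776, 0.2155, 0.298]
ee_rot: [3.141, 0.0, 0.235]
force: [0.6, -0.4, 1.0]
gripper_width: 0.0451
```

Call:
move_arm(delta_pos=[[0, 0, 0], [0, 0, 0], [0, 0, 0], [0, 0, 0], [0, 0, 0], [0, 0, 0], [0, 0, 0], [0, 0, 0]], rot=[[0, 0, 8], [0, 0, 8], [0, 0, 8], [0, 0, 8], [0, 0, 8], [0, 0, 8], [0, 0, 8], [0, 0, 0]], grip=[4.5, 4.5, 4.5, 4.5, 4.5, 4.5, 4.5, 4.5])

```text
clock: 13.35
ee_pos: [0.5775, 0.2157, 0.298]
ee_rot: [3.141, -0.0, -0.74]
force: [-0.0, -0.7, -0.4]
gripper_width: 0.0451
```

```bash
python3 - <<'E'
from h import *
to(.577,.217,.225,-42.1); print(r.sense()['joint_positions'].round(2))
im,d,K,T=cap('wrist','w6');w=cloud(d,K,T);Z=w[...,2]
D=np.hypot(w[...,0]-.577,w[...,1]-.217)
k=(D<.03)&(Z>.243)&(Z<.26);q=w[k];print(k.sum(),q.mean(0) if len(q) else '',cv2.minEnclosingCircle(q[:,:2].astype(np.float32)) if len(q) else '')
D=np.hypot(w[...,0]-.666,w[...,1]-.1367);k=(D<.03)&(Z>.19);q=w[k];print(k.sum(),cv2.minEnclosingCircle(q[:,:2].astype(np.float32)) if len(q) else '',np.median(q[:,2]))
E
```

```text
at [0.5775 0.2157 0.298 ] [179.97  -0.   -42.38] F [-0.  -0.7 -0.4] w 0.0451 t 13.35
tool delta cm [-0.13 -0.06  7.3 ]
rotz deg -0.28
[ 0.31  0.39  1.61 -0.    1.14  2.62]
541 [0.57437304 0.21605573 0.2506798 ] ((0.5735257267951965, 0.2168150693178177), 0.007902327924966812)
2807 ((0.6589884161949158, 0.13989457488059998), 0.02306395396590233) 0.1983068601446309
```

View pics/w6.png

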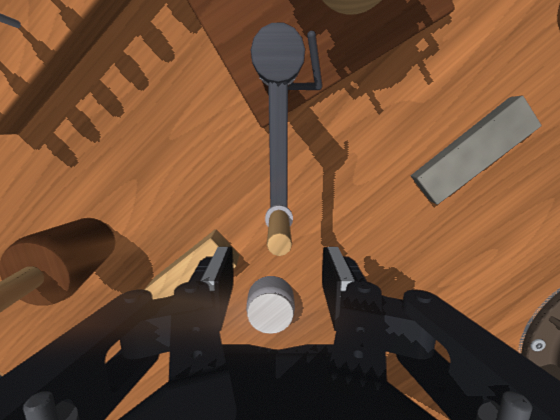

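Wrist view: the peg top is at (280,243), on the jaws' centre line between the pads (232 and 327). Its measured top is 0.2507 and its radius 7.9 mm, as given. I'll lower the open fingers around it and then narrow them to a loose cage.

Call:
move_arm(delta_pos=[[-0.24, 0, 1.0], [0, 0, 2.0], [0, 0, 2.0], [0, 0, 1.5], [0, 0, 0.6], [0, 0, 0], [0, 0, 0], [0, 0, 0], [0, 0, 0]], rot=[[0, 0, -0.28], [0, 0, 0], [0, 0, 0], [0, 0, 0], [0, 0, 0], [0, 0, 0], [0, 0, 0], [0, 0, 0], [0, 0, 0]], grip=[4.5, 4.5, 4.5, 4.5, 4.5, 4.5, 2.2, 2.2, 2.2])

```text
clock: 14.3
ee_pos: [0.5755, 0.2188, 0.228]
ee_rot: [-3.141, -0.001, -0.73]
force: [-0.1, -0.3, 0.1]
gripper_width: 0.0218
```

Call:
move_arm(delta_pos=[[0.01, 0.52, 0], [0.046, 1.046, 0], [0.046, 1.046, 0], [0.046, 1.046, 0], [0.046, 1.046, 0], [0.046, 1.046, 0]], rot=[[0, 0, -2.5], [0, 0, -5], [0, 0, -5], [0, 0, -5], [0, 0, -5], [0, 0, -5]], grip=[2.2, 2.2, 2.2, 2.2, 2.2, 2.2])

```text
clock: 14.9
ee_pos: [0.5481, 0.1686, 0.2278]
ee_rot: [-3.141, -0.0, -0.247]
force: [1.1, 3.7, 1.1]
gripper_width: 0.022
```

```bash
python3 - <<'E'
from h import *
to(.6409,.0192,.227,77.9)
p=r.sense()['ee_pos'][:2]-[.666,.1367];print(np.hypot(*p),np.rad2deg(np.arctan2(p[1],p[0])))
E
```

```text
at [0.5481 0.1686 0.2278] [-1.7994e+02 -3.0000e-02 -1.4140e+01] F [1.1 3.7 1.1] w 0.022 t 14.9
tool delta cm [12.64 12.22  0.08]
rotz deg -92.04
0.12208845862273357 164.8708794370353
```

Contact (3.9 N spring), on the arc at 122 mm radius. Continue.

Call:
move_arm(delta_pos=[[0.046, 1.046, 0], [0.046, 1.046, 0], [0.046, 1.046, 0], [0.046, 1.046, 0], [0.046, 1.046, 0], [0.046, 1.046, 0], [0.046, 1.046, 0], [0.046, 1.046, 0], [0.046, 1.046, 0], [0.046, 1.046, 0]], rot=[[0, 0, -5], [0, 0, -5], [0, 0, -5], [0, 0, -5], [0, 0, -5], [0, 0, -5], [0, 0, -5], [0, 0, -5], [0, 0, -5], [0, 0, -5]], grip=[2.2, 2.2, 2.2, 2.2, 2.2, 2.2, 2.2, 2.2, 2.2, 2.2])

```text
clock: 15.9
ee_pos: [0.5665, 0.0687, 0.2277]
ee_rot: [-3.141, 0.0, 0.626]
force: [-4.6, 5.3, 3.1]
gripper_width: 0.022
```

Call:
move_arm(delta_pos=[[0.046, 1.046, 0], [0.046, 1.046, 0], [0.046, 1.046, 0], [0.046, 1.046, 0], [0.046, 1.046, 0], [0.046, 1.046, 0], [0, 0.5, 0], [0, 0, 0]], rot=[[0, 0, -5], [0, 0, -5], [0, 0, -5], [0, 0, -5], [0, 0, -5], [0, 0, -5], [0, 0, -2.5], [0, 0, 0]], grip=[2.2, 2.2, 2.2, 2.2, 2.2, 2.2, 2.2, 2.2])

```text
clock: 16.7
ee_pos: [0.6195, 0.0273, 0.2276]
ee_rot: [-3.141, -0.0, 1.191]
force: [-5.8, 2.7, 5.2]
gripper_width: 0.0221
```

```bash
python3 - <<'E'
from h import *
to(.6409,.0192,.227,77.9)
p=r.sense()['ee_pos'][:2]-[.666,.1367];print(np.hypot(*p),np.rad2deg(np.arctan2(p[1],p[0]))%360)
E
```

```text
at [0.6195 0.0273 0.2276] [-1.7995e+02 -1.0000e-02  6.8230e+01] F [-5.8  2.7  5.2] w 0.0221 t 16.7
tool delta cm [0.04 2.28 0.06]
rotz deg -9.67
0.11889211400072534 246.98733844005116
```

Call:
move_arm(delta_pos=[[0.02, 0.8, 0], [0.02, 0.8, 0], [0.02, 0.65, 0], [0, 0, 0], [0, 0, 0]], rot=[[0, 0, -3.5], [0, 0, -3.5], [0, 0, -2.7], [0, 0, 0], [0, 0, 0]], grip=[2.2, 2.2, 2.2, 2.2, 2.2])

```text
clock: 17.2
ee_pos: [0.6404, 0.021, 0.2276]
ee_rot: [-3.14, -0.0, 1.359]
force: [-5.2, 3.1, 4.5]
gripper_width: 0.0218
```

Call:
move_arm(delta_pos=[[0, 0.2, 0], [0, 0, 0]], rot=[[0, 0, 0], [0, 0, 0]], grip=[2.2, 2.2])

```text
clock: 17.4
ee_pos: [0.6416, 0.0207, 0.2275]
ee_rot: [-3.139, -0.0, 1.359]
force: [-10.4, 2.4, 6.3]
gripper_width: 0.022
```

Call:
move_arm(delta_pos=[[0, 0.15, 0], [0, 0, 0]], rot=[[0, 0, 0], [0, 0, 0]], grip=[2.2, 2.2])

```text
clock: 17.6
ee_pos: [0.6421, 0.0206, 0.2275]
ee_rot: [-3.137, 0.0, 1.359]
force: [-16.3, 4.7, 9.5]
gripper_width: 0.0218
```

The force rises from 6 to 17 N while the TCP moves only about 0.5 mm, so the arm is on its stop. One last look before handing in.

```bash
python3 - <<'E'
from h import *
to(.6409,.0192,.227,77.9)
im,d,K,T=cap('scene','c7');im2,d2,K2,T2=cap('side','s7')
o=np.zeros((540,780,3),np.uint8);o[:,:420]=cv2.resize(im[120:300,250:390],(420,540),interpolation=2)
o[:360,420:]=cv2.resize(im2[140:290,180:330],(360,360),interpolation=2)
cv2.imwrite('pics/c7c.png',o[:,:,::-1])
y=np.deg2rad(-12.1);ex=np.array([np.cos(y),np.sin(y)]);ey=np.array([-ex[1],ex[0]])
for dd,k_,t in((d,K,T),(d2,K2,T2)):
    w=cloud(dd,k_,t);L=w[...,:2]-[.6897,.0088];sx=L@ex;sy=L@ey;Z=w[...,2]
    k=(sx>-.04)&(sx<.06)&(abs(sy)>.042)&(abs(sy)<.07)&(Z>.188)&(Z<.205);print('bar',k.sum(),np.median(sx[k]),sy[k].min(),sy[k].max(),np.median(Z[k]))
    k=(sx>-.08)&(sx<-.03)&(sy>.02)&(sy<.09)&(Z>.183)&(Z<.2);q=w[k]
    if len(q)>10:
        v=cv2.fitLine(q[:,:2].astype(np.float32),2,0,.01,.01).ravel();print('keeper dir',np.rad2deg(np.arctan2(v[1],v[0]))%180,'want 77.9',len(q),np.median(sx[k]))
    print('tankard',w[245,193] if dd is d else '')
print(r.sense()['force'])
E
```

```text
at [0.6421 0.0206 0.2275] [-1.7973e+02  1.0000e-02  7.7840e+01] F [-16.3   4.7   9.5] w 0.0218 t 17.6
tool delta cm [-0.16 -0.09  0.05]
rotz deg -0.06
bar 50 0.003066035259053044 -0.06422097534861768 0.061078575183267945 0.19226895267751598
keeper dir 85.1887 want 77.9 64 -0.04539649352978599
tankard [ 0.49764504 -0.22519403  0.09733754]
bar 26 -0.0001361505841721361 -0.06057312677373744 0.06151111899704581 0.19066859169558267
keeper dir 78.5538 want 77.9 160 -0.056905471212149686
tankard 
[-16.89605484   4.50198139   9.28376846]
```

View pics/c7c.png

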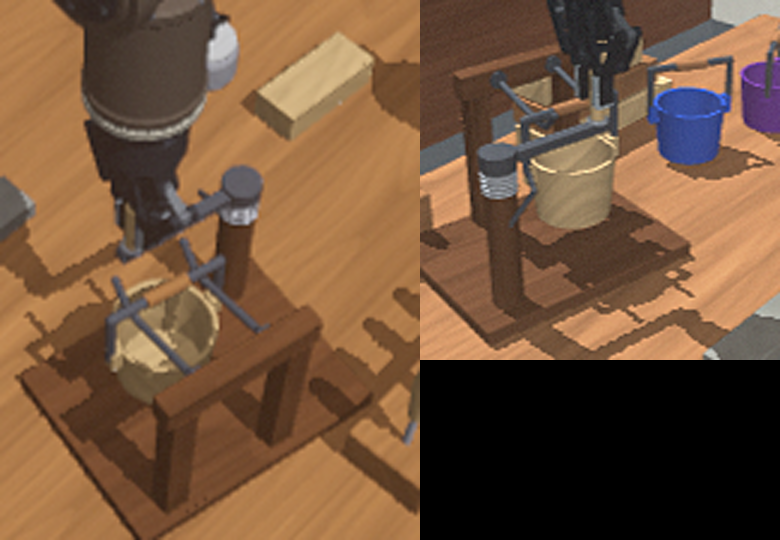

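The pail hangs seated and clear of the keeper, which points across the front of the hook. I'll wait a few idle rows and then hand in.

Call:
move_arm(delta_pos=[[0, 0, 0], [0, 0, 0], [0, 0, 0], [0, 0, 0], [0, 0, 0]], rot=[[0, 0, 0], [0, 0, 0], [0, 0, 0], [0, 0, 0], [0, 0, 0]], grip=[2.2, 2.2, 2.2, 2.2, 2.2])

```text
clock: 18.2
ee_pos: [0.6421, 0.0205, 0.2275]
ee_rot: [-3.137, 0.0, 1.359]
force: [-15.9, 4.6, 9.7]
gripper_width: 0.022
```

```bash
python3 -c "
from h import *
print(r.sense()['force'],r.sense()['clock']);print(r.hand_in())"
```

```text
[-15.93268379   4.55974513   9.73293862] 18.2
the job is handed in; nothing more can be done
None
```

The pale pail hangs by its handle on both prongs and has been let go. The keeper arm is swung to its stop, and the fingers were still holding it there when I handed in at 18.2 s. The hand-in gave no verdict.

**Last checks:**
- **Pail:** The bar is within about 3 mm of the seat lengthwise and 2 mm sideways. The pail looks upright and clear of both the keeper and the gripper. Its speed was not measured.
- **Keeper:** The force on the fingers rose to about 17 N while the tool moved only about 0.5 mm, which I take to be the stop. The side camera put the arm at 78.6° against the expected 77.9°.
- **Disagreement:** The scene camera gave 85° for the arm from 64 points, some possibly on the gripper. I trusted the force rise and the side view.
- **Other things:** The tankard was within about 4 mm of its starting spot. I did not re-measure the stone, wax tin or block; the arm never went near them at bench height.

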